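Blank off the bench vacuum coupler

ROBOT

A 7-joint arm with a two-finger parallel gripper is mounted at the origin on a cart in front of the work surface, level with it; the furniture and walls round the work are solid. World frame = base frame: x ahead of the robot, y to its left, z up, the work surface at z = 0. Lengths are in m, angles in rad, forces in N, time in s.
With the tool pointing down it reaches from about 0.425 to 0.875 m from the base axis. Payload 4.7 kg.
Tool frame: the origin (TCP) lies midway between the tips of the shut fingers; the grasp point (between the pads) lies ctrl.grasp_offset behind it (ctrl.grasp_offset is the distance from the TCP to the grasp point, in m); z points along the fingers, y is the line along which they close (so a half turn about z gives the same grasp; the last joint's range is limited). The gripper opens to 87 mm and grips with 3 to 60 N. Pads are 19 mm wide; open, the fingers measure 117 mm over their backs; the gripper's body (75 mm by 190 mm) begins 51 mm behind the grasp point.
Start: joints at [1.128, 0.321, -0.07, 1.45, 0.023, 1.371, -0.057], TCP at [0.287, -0.583, 0.223] pointing down, gripper open.
Joint ranges: [-2.86, 2.86], [-0.3, 2.09], [-1.38, 1.24], [0.06, 2.45], [-1.56, 4.7], [0.09, 2.05], [-2.69, 2.69]. Speed limits (rad/s): [2.57, 2.57, 3.14, 3.14, 3.14, 3.14, 3.14].

INTERFACE

Orientations are given as a rotation vector (axis times angle).
In Python, from bench import ctrl gives the robot as it stands. The module is installed in compiled form; this text tells all that it offers.
- The arm moves only by the tool jog_arm, never from a script. Its argument "moves" is one flat list of numbers, 7 for each row, row after row: the shift along the tool's x, y, z in units of 30 cm (1.0 is 30 cm), then the turn, a rotation vector about the tool's x, y, z in units of 60 degrees (1.0 is 60 degrees), then the gripper's target within -1 to 1 (fully open at 1, half-way at 0, shut at -1). In form: [x, y, z, wx, wy, wz, fingers, x, y, z, wx, wy, wz, fingers, ...]. A call has exactly 8 rows; each row is the pose to reach, as a shift and turn from the pose commanded when the call began, along the tool's axes at that moment; what a row does not reach only later rows make up. A row lasts 1/8 s, in which the tool goes at most 62.5 mm and 10.7 degrees, less where a joint would pass 70% of its speed; a pose out of reach is approached as far as the arm can. A call with a number of a shift or a turn outside -1 to 1 is refused whole. A call with a gripper value outside its range is refused whole. The fingers move at their own pace and stop on an object; "newtons" is the grip in N (left out, the last holds). Time passes only in rows, so rows that repeat a pose let the fingers close, or fill a call up. It gives the time, the measured TCP pose, the force, the opening and the grip force at its end, in the units of the state.
- ctrl.get_state(): the state, without advancing time (a new reading comes with each control period).
- ctrl.get_image(name): name is "side" or "top" or "wrist"; returns a dict with "pixels" (384x512x3 uint8, red, green, blue), "fx", "fy", "cx", "cy" (pixels), "xyz" and "rotation" of the camera in the world; the wrist camera has in their place "tool_from_camera" (4x4, takes a point from camera to tool coordinates, whose origin is the TCP and whose axes are the flange's). Camera axes: x right, y up, looking along -z (the intrinsics and any distortion apply to the point x, -y, -z); pixel columns grow to the right and rows downward; lengths in m; the calibration is good to about 2 mm. The wrist camera is an equidistant fisheye: a pixel r from the principal point sees the ray r / f radians off the axis. A picture is of the moment at which its call begins: read the wrist's pose just before it. There is no depth.
- ctrl.close_job(): hands the job in; it is judged then, once.
The state is a dict: "time": time; "joint_positions": joint angles; "qd": joint speeds; "joint_torque": joint torques, N m; "position": TCP position; "tool_rot": TCP orientation; "ft_force": force on the tool from outside, world axes, zero at the start; "torque": the same for the moment, N m; "grip_width": opening from 0.0 (shut) to 1.0 (fully open); "grip_force": force on a finger pad.
Only numpy, scipy, OpenCV 4.12 (cv2) and the standard library are available. Lean on these libraries where they do the work, as an engineer would, in place of code of your own. Each camera call takes 0.05 s, during which the arm holds its last target. There are 200 camera calls.

TASK

Blank off the open quick coupler on the bench: push its sleeve collar down all the way until it stays back, then take the blanking plug (the one with the plain round knob, not the one with the ribbed hose tail) from the stand and push it fully home, so that the sleeve springs up again and locks it. Leave the hose-tail plug in the stand.

Things in the scene. Friction and masses are not known exactly. Their poses are not given: they have to be found in the camera images.
- coupler_mouth (a point): Centre of the rim of the coupler's upward socket, 70 mm above the worktop, on its axis. Steel tube, 44 mm across at the rim, with a funnel narrowing from 38 mm to a 26 mm bore over the top 10 mm. A plug is home when its flange sits on this rim. If the sleeve was not pressed back first, pawls in the bore stop a plug about 18 mm short of home.
- coupler: The fixed coupler; origin under its centre on the worktop, z up. Square aluminium plate 112 mm wide, 10 mm thick, pipe stub toward its +x. Round the socket is the sleeve, topped by a flat metal ring collar, 96 mm across, hole 46 mm, 8 mm thick, top 68 mm above the worktop when up and 56 mm when back. Press it down anywhere on the ring, best 36 mm from the axis.
- sleeve (a joint): Sleeve travel in m, straight down: 0 up (forward), 0.012 pressed fully down (back). Pressing takes up to about 7 N at first, then less; past 9 mm it goes over centre and stays back at 12 mm by itself. It then raises a brass plunger in the bore, which a plug meets 6 mm before home; pushing the plug on (about 3 to 5 N) until its flange is on the rim trips the sleeve: it springs up to 0 and locks the plug.
- blank_plug_center (a point): Centre of the blanking plug, half-way up: loose, bare metal, 76 mm tall, about 90 g, upright in a hole of the stand, z up. Above this point: plain ridged round knob to grip, 28 mm across, 38 mm tall, flat closed top. Below: flange 42 mm across, 6 mm thick, then a nose 32 mm long, 23 mm across, end chamfered to 18 mm. Home: this point 6 mm above coupler_mouth.
- hose_plug_center (a point): The other plug, to be left: same nose and flange, but on top a hexagon and a thin ribbed hose tail (16 mm across; 36 mm tall with the hexagon) instead of the knob. This point is in the top face of its flange, 38 mm above its nose end.
- stand: Fixed grey block holding both plugs nose down, 75 x 170 mm (along its x, y), 40 mm high, origin under its centre; holes 45 mm either side of the centre along its y; either plug may be in either hole. The plugs' flanges rest on its top, so their listed points start 46 mm above the worktop.

How it is judged:
On the way, in this order (a step that is already met when the one before it is completed fails the run):
1. the sleeve is pressed back (at least 10 mm) (value of joint sleeve above 0.01 m), for 0.2 s.
2. the blanking plug is home in the coupler and the sleeve has sprung up (value of joint sleeve below 0.003 m and z of blank_plug_center in the frame of coupler_mouth below 0.01 m and horizontal distance between blank_plug_center and coupler_mouth below 0.008 m), for 0.2 s.
At the end, for the whole second after the job is handed in: The blanking plug stands upright (within 10 degrees) in the coupler, within 8 mm of its axis and with its flange at most 4 mm above the rim; the sleeve is up (within 3 mm of the top); the hose-tail plug still stands in its hole (within 20 mm of where it was, tilted less than 15 degrees) (all of step 2 and angle between blank_plug_center's own z axis and vertical below 0.17 rad and distance of hose_plug_center from where it was at the start of the episode below 0.02 m and angle between hose_plug_center's own z axis and vertical below 0.26 rad); the robot touches nothing.
It fails at once if the hose-tail plug is lifted out of the stand (distance of hose_plug_center from where it was at the start of the episode above 0.03 m).
It also fails if it takes over 51 s, if anything falls off the work surface, if the arm or the gripper's body presses on something with over 40 N, if the wrist force passes 120 N, or if a joint passes its speed limit or range.

## Working session

There is one attempt and no reset: what is moved stays moved. The work goes in short steps, Python scripts to look and compute and a tool call to move; the robot and the scene stay as the last step left them, time stands still between calls to the robot, and variables do not carry over. Pictures are saved under pics/ and viewed, at most 10 in all, crops included, and the job is handed in when it is done.

Besides the shell and the picture viewer there is one more tool, called by a JSON object that holds its "fn" and its "kwargs", one argument or row to a line. jog_arm: Moves the arm, as the interface text tells. Its arguments: {"type":"object","properties":{"moves":{"type":"array"},"newtons":{"type":"number"}},"required":["moves"]}

```bash
mkdir -p pics; cat > h.py <<'E'
import numpy as np, cv2
from scipy.spatial.transform import Rotation as R
from bench import ctrl
def rays(im,uv,st=None):
    uv=np.atleast_2d(np.asarray(uv,float))
    a=(uv[:,0]-im['cx'])/im['fx']; b=(uv[:,1]-im['cy'])/im['fy']
    if 'tool_from_camera' in im:
        th=np.hypot(a,b); s=np.where(th>1e-9,np.sin(th)/np.maximum(th,1e-9),1)
        d=np.c_[a*s,-b*s,-np.cos(th)]
        T=np.array(im['tool_from_camera']); W=np.eye(4); W[:3,:3]=R.from_rotvec(st['tool_rot']).as_matrix(); W[:3,3]=st['position']
        M=W@T; return M[:3,3], d@M[:3,:3].T
    d=np.c_[a,-b,-np.ones(len(a))]
    Rm=np.array(im['rotation']); Rm=Rm if Rm.shape==(3,3) else R.from_rotvec(Rm).as_matrix()
    return np.array(im['xyz']), d@Rm.T
def plane(im,uv,z,st=None):
    o,d=rays(im,uv,st); return o+d*((z-o[2])/d[:,2])[:,None]
def snap(n,f):
    st=ctrl.get_state(); im=ctrl.get_image(n); cv2.imwrite(f,im['pixels'][:,:,::-1]); return st,im
E
python3 - <<'E'
from h import *
s,t=snap('top','pics/t0.png'); _,d=snap('side','pics/s0.png'); _,w=snap('wrist','pics/w0.png')
print(s); print({k:v for k,v in t.items() if k!='pixels'}); print({k:v for k,v in d.items() if k!='pixels'});print({k:v for k,v in w.items() if k!='pixels'}); print(ctrl.grasp_offset)
a=cv2.imread('pics/t0.png');
cv2.imwrite('pics/m0.png',cv2.resize(np.vstack([np.hstack([a,cv2.imread('pics/s0.png')]),np.hstack([cv2.imread('pics/w0.png'),a])])[:,:],(800,600)))
E
```

```text
{'time': 0.0, 'joint_positions': array([ 1.12807061,  0.32183291, -0.07009386,  1.45168317,  0.02262194,
        1.37077226, -0.0569014 ]), 'qd': array([-0.00170666, -0.00058547,  0.00108914, -0.00040175,  0.0017549 ,
       -0.00271726,  0.00010981]), 'joint_torque': array([-2.36326341e-04, -4.91276121e+01, -4.03867476e-01, -3.12525773e+01,
       -6.38626423e-02,  4.36477899e-02,  1.58712251e-04]), 'position': array([ 0.28642698, -0.58287688,  0.22145104]), 'tool_rot': array([-3.05819924e+00, -7.11007378e-01,  8.54520313e-04]), 'ft_force': array([-0.54326882,  0.33600727, -0.46186722]), 'torque': array([-0.04554714,  0.02914128, -0.06514762]), 'grip_force': 0.0, 'grip_width': 1.0015858964872766}
{'fx': 494.04450522773993, 'fy': 494.04450522773993, 'cx': 251.5637592157795, 'cy': 190.78086605277016, 'xyz': array([ 0.44714346, -0.10001419,  1.31648284]), 'rotation': array([ 0.05242967, -0.02741987, -1.59161065])}
{'fx': 453.39308216680257, 'fy': 453.39308216680257, 'cx': 250.6695474947526, 'cy': 186.59599090332924, 'xyz': array([0.05017316, 0.26101507, 1.03731662]), 'rotation': array([ 0.31764371, -0.62520094, -2.15695869])}
{'fx': 297.3186396354542, 'fy': 297.3186396354542, 'cx': 256.9188340214989, 'cy': 189.70245149705647, 'tool_from_camera': array([[-1.38899370e-03,  9.63655048e-01,  2.67146062e-01,
         7.31074015e-02],
       [ 9.99998908e-01,  1.20360146e-03,  8.57716409e-04,
         6.46402518e-04],
       [ 5.05005358e-04,  2.67146962e-01, -9.63655668e-01,
        -1.63698115e-01],
       [ 0.00000000e+00,  0.00000000e+00,  0.00000000e+00,
         1.00000000e+00]])}
0.0187
```

View pics/t0.png

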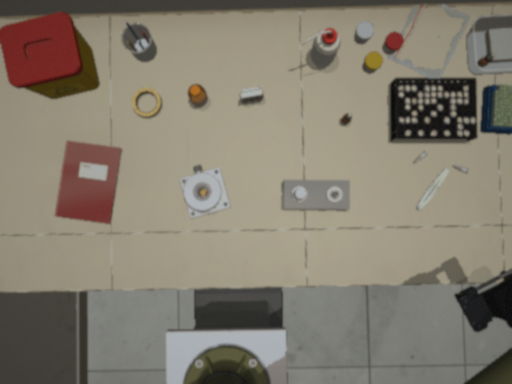

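View pics/s0.png

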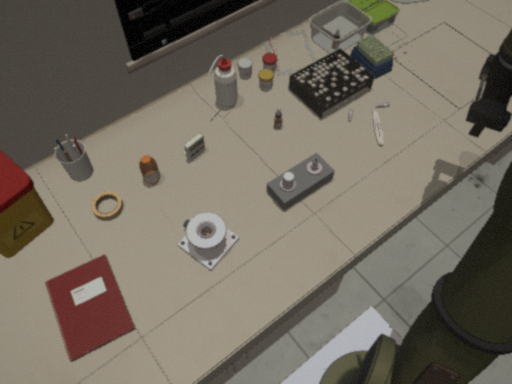

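The top view shows the coupler ring at about (204,192). The stand is at about (316,194), with the round-knob blank in the left hole (300,193) and the hose plug in the right hole (335,194). The side view agrees.

```bash
python3 - <<'E'
from h import *
s=ctrl.get_state(); t=ctrl.get_image('top'); d=ctrl.get_image('side')
print('coupler',plane(t,[204,192],.068),plane(d,[208,230],.07))
print('blank top',plane(t,[300,193],.084),plane(d,[288,178],.084))
print('hose',plane(t,[335,194],.046))
print('stand',plane(t,[[283,181],[349,181],[349,209],[283,209]],.04).round(3))
Rm=R.from_rotvec(s['tool_rot']).as_matrix();print(Rm.round(3))
g=np.vstack([np.hstack([cv2.resize(t['pixels'][150:225,170:270],(800,600),interpolation=2)])])
a=cv2.resize(t['pixels'][160:220,170:360],(760,240),interpolation=2);b=cv2.resize(d['pixels'][145:275,170:345],(471,350),interpolation=2)
o=np.zeros((600,800,3),np.uint8);o[:240,:760]=a;o[245:595,:471]=b
cv2.imwrite('pics/c0.png',o[:,:,::-1])
E
```

```text
coupler [[0.51020691 0.03974619 0.068     ]] [[0.50872124 0.04563122 0.07      ]]
blank top [[ 0.50172378 -0.20174826  0.084     ]] [[ 0.49904311 -0.19443515  0.084     ]]
hose [[ 0.49890283 -0.29451961  0.046     ]]
stand [[ 0.536 -0.162  0.04 ]
 [ 0.532 -0.332  0.04 ]
 [ 0.46  -0.33   0.04 ]
 [ 0.463 -0.161  0.04 ]]
[[ 0.897  0.441 -0.001]
 [ 0.441 -0.897  0.001]
 [-0.    -0.001 -1.   ]]
```

View pics/c0.png

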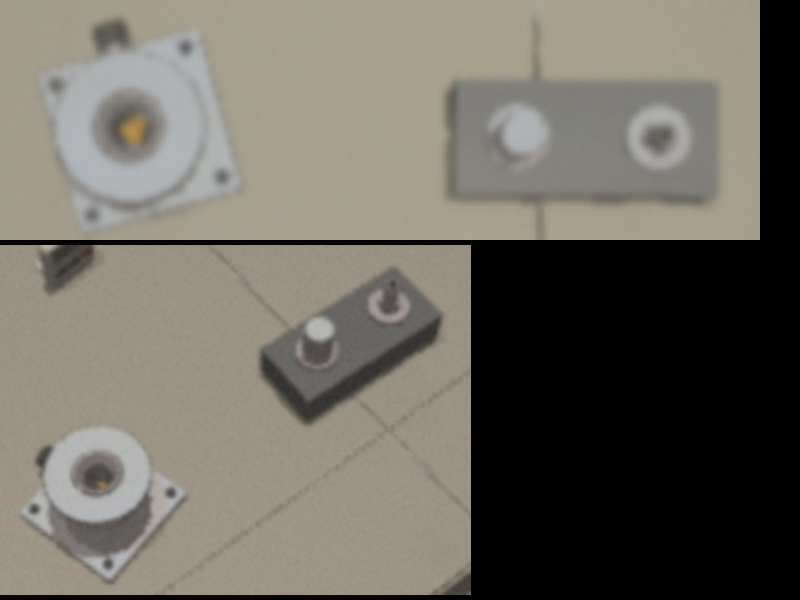

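Coarse estimates: coupler (0.51, 0.043), blank (0.50, -0.20). Next I move over the stand, turn so tool x points along +y, and shut the fingers.

{"fn": "jog_arm", "kwargs": {
  "moves": [0.14,-0.1,0,0,0,-0.15,-1,0.28,-0.2,0,0,0,-0.3,-1,0.42,-0.29,0,0,0,-0.45,-1,0.57,-0.39,0,0,0,-0.6,-1,0.71,-0.49,0,0,0,-0.75,-1,0.85,-0.59,0,0,0,-0.9,-1,0.95,-0.66,0,0,0,-1,-1,1,-0.69,0,0,0,-1,-1]
}}

```text
time: 1.25
position: [0.4656, -0.2636, 0.2227]
tool_rot: [2.292, 2.148, -0.0]
ft_force: [-0.1, 0.1, 0.6]
grip_width: 0.174
grip_force: 0.0
```

```bash
python3 - <<'E'
from h import *
s,w=snap('wrist','pics/w1.png'); print(s['time'],s['position'],s['qd'].round(2),R.from_rotvec(s['tool_rot']).as_matrix().round(3),s['ft_force'])
E
```

```text
1.25 [ 0.46559721 -0.26361456  0.22268921] [-0.14  0.03 -0.07 -0.03  0.04  0.   -0.3 ] [[ 0.065  0.998  0.   ]
 [ 0.998 -0.065 -0.   ]
 [-0.     0.    -1.   ]] [-0.06983715  0.09666597  0.61129018]
```

View pics/w1.png

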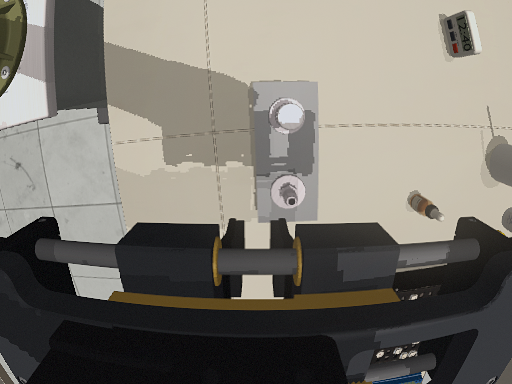

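The wrist view shows the knob top at about (290,115) and the hose tail at (291,201). The fingers are shut. On to the coupler.

{"fn": "jog_arm", "kwargs": {
  "moves": [0.18,0.02,0,0,0,-0.06,-1,0.36,0.04,0,0,0,-0.06,-1,0.54,0.06,0,0,0,-0.06,-1,0.72,0.08,0,0,0,-0.06,-1,0.85,0.096,0,0,0,-0.06,-1,0.89,0.096,0,0,0,-0.06,-1,0.89,0.096,0,0,0,-0.06,-1,0.89,0.096,0,0,0,-0.06,-1]
}}

```text
time: 2.3
position: [0.5111, -0.0036, 0.2223]
tool_rot: [2.23, 2.212, -0.002]
ft_force: [0.1, -0.1, -0.2]
grip_width: 0.008
grip_force: 0.0
```

```bash
python3 - <<'E'
from h import *
s,w=snap('wrist','pics/w2.png'); print(s['time'],s['position'],s['qd'].round(2),R.from_rotvec(s['tool_rot']).as_matrix().round(3),s['ft_force'],s['grip_width'])
# knob in previous view is handled later; ring now
g=cv2.cvtColor(w['pixels'],cv2.COLOR_RGB2GRAY)
c=cv2.HoughCircles(cv2.medianBlur(g,3),cv2.HOUGH_GRADIENT_ALT,1.5,5,param1=150,param2=.7,minRadius=12,maxRadius=80)
if c is not None:
  for x in c[0]: print(x, plane(w,x[:2],.068,s).round(4))
E
```

```text
2.3 [ 0.51112508 -0.00358049  0.22229561] [ 0.   -0.   -0.    0.   -0.01  0.   -0.  ] [[ 0.008  1.    -0.   ]
 [ 1.    -0.008 -0.001]
 [-0.001 -0.    -1.   ]] [ 0.13579341 -0.10063305 -0.17952109] 0.008092786458486354
[259.5      127.5       19.399534] [[0.5145 0.0494 0.068 ]]
[403.5     295.5      33.10261] [[ 0.7195 -0.1784  0.068 ]]
[171.       259.5       36.526283] [[ 0.4028 -0.1088  0.068 ]]
[415.5      271.5       28.561922] [[ 0.7297 -0.1389  0.068 ]]
[433.5      223.5       19.392075] [[ 0.7429 -0.0676  0.068 ]]
[456.       127.5       18.856714] [[0.7604 0.059  0.068 ]]
[423.       220.5       19.589397] [[ 0.7246 -0.0624  0.068 ]]
[439.5      123.        20.679903] [[0.7331 0.0626 0.068 ]]
[120.       286.5       20.423122] [[ 0.3201 -0.1567  0.068 ]]
[ 66.       181.5       27.642557] [[ 0.2664 -0.006   0.068 ]]
[127.5      288.        18.674742] [[ 0.3316 -0.158   0.068 ]]
[508.5       45.        22.948545] [[0.8639 0.1869 0.068 ]]
[ 93.       283.5       18.453468] [[ 0.2747 -0.1567  0.068 ]]
[ 49.5    274.5     16.1254] [[ 0.1916 -0.1513  0.068 ]]
[283.5     148.5      15.38211] [[0.5402 0.0266 0.068 ]]
```

View pics/w2.png

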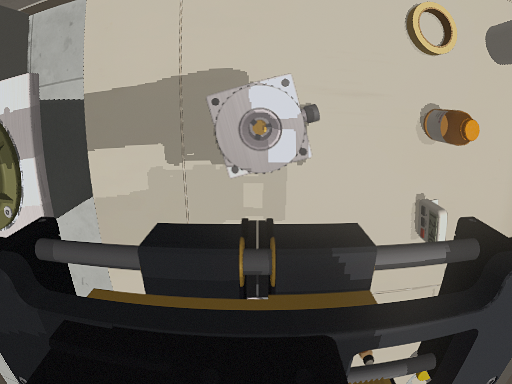

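The wrist view shows the collar spanning columns 215–307 and rows 83–174, with the bore at about (260,128). I'll fit the circles more closely.

```bash
cat >> h.py <<'E'
def project(im,P,st=None):
    P=np.atleast_2d(P)
    if 'tool_from_camera' in im:
        W=np.eye(4); W[:3,:3]=R.from_rotvec(st['tool_rot']).as_matrix(); W[:3,3]=st['position']
        M=W@np.array(im['tool_from_camera']); q=(P-M[:3,3])@M[:3,:3]
        rr=np.hypot(q[:,0],q[:,1]); th=np.arctan2(rr,-q[:,2]); k=th/np.maximum(rr,1e-9)
        return np.c_[im['cx']+im['fx']*q[:,0]*k, im['cy']-im['fy']*q[:,1]*k]
    q=(P-im['xyz'])@R.from_rotvec(im['rotation']).as_matrix()
    return np.c_[im['cx']-im['fx']*q[:,0]/q[:,2], im['cy']+im['fy']*q[:,1]/q[:,2]]
def circ(im,c,z,r0,r1,st=None):
    """strongest edge on each spoke about c at height z, then robust circle fit"""
    from scipy.optimize import least_squares
    g=cv2.GaussianBlur(cv2.cvtColor(im['pixels'],cv2.COLOR_RGB2GRAY),(0,0),.8).astype(np.float32)
    r=np.arange(r0,r1,.0004); pts=[]
    for a in np.arange(0,2*np.pi,.06):
        P=np.c_[c[0]+r*np.cos(a),c[1]+r*np.sin(a),0*r+z]; uv=project(im,P,st).astype(np.float32)
        v=cv2.remap(g,uv[None,:,0],uv[None,:,1],1)[0]; d=np.abs(np.gradient(v)); i=d.argmax()
        if d[i]>1 and 0<i<len(r)-1: pts.append(P[i,:2])
    p=np.array(pts)
    f=least_squares(lambda x:np.hypot(*(p-x[:2]).T)-x[2],[*c,(r0+r1)/2],loss='soft_l1',f_scale=.0007)
    return f.x.round(4),len(p),np.median(abs(f.fun)).round(4)
E
python3 - <<'E'
from h import *
s=ctrl.get_state(); w=ctrl.get_image('wrist'); t=ctrl.get_image('top')
c=(.5150,.0480)
print('w outer',circ(w,c,.068,.040,.056,s)); print('w inner',circ(w,c,.07,.014,.026,s))
c=(.511,.0435)
print('t outer',circ(t,c,.068,.040,.056)); print('t inner',circ(t,c,.07,.014,.026))
E
```

```text
w outer (array([0.5148, 0.0481, 0.0483]), 99, np.float64(0.0014))
w inner (array([0.5146, 0.0478, 0.0233]), 105, np.float64(0.0003))
t outer (array([0.357 , 1.5363, 1.5466]), 19, np.float64(0.0004))Traceback (most recent call last):
  File "<stdin>", line 6, in <module>
  File "h.py", line 38, in circ
    f=least_squares(lambda x:np.hypot(*(p-x[:2]).T)-x[2],[*c,(r0+r1)/2],loss='soft_l1',f_scale=.0007)
    return func(*args, **kwargs)
    vector_fun = VectorFunction(
        fun_wrapped,
    ...<6 lines>...
        workers=workers
    )
    self._update_fun()
    ~~~~~~~~~~~~~~~~^^
    self.f = self.fun_wrapped(xp_copy(self.x))
             ~~~~~~~~~~~~~~~~^^^^^^^^^^^^^^^^^
    return np.atleast_1d(self.fun(x))
                         ~~~~~~~~^^^
    return self.f(x, *self.args, **self.kwargs)
           ~~~~~~^^^^^^^^^^^^^^^^^^^^^^^^^^^^^^
  File "h.py", line 38, in <lambda>
    f=least_squares(lambda x:np.hypot(*(p-x[:2]).T)-x[2],[*c,(r0+r1)/2],loss='soft_l1',f_scale=.0007)
                                        ~^~~~~~
ValueError: operands could not be broadcast together with shapes (0,) (2,)
```

Wrist fit: coupler axis at (0.5147, 0.0480). I'll press at about y = 0.0115, coming down to 4 mm above the collar first.

{"fn": "jog_arm", "kwargs": {
  "moves": [0.05,0.012,0.12,0,0,0,-1,0.05,0.012,0.26,0,0,0,-1,0.05,0.012,0.38,0,0,0,-1,0.05,0.012,0.46,0,0,0,-1,0.05,0.012,0.49,0,0,0,-1,0.05,0.012,0.5,0,0,0,-1,0.05,0.012,0.5,0,0,0,-1,0.05,0.012,0.5,0,0,0,-1]
}}

```text
time: 3.45
position: [0.5157, 0.0141, 0.0735]
tool_rot: [2.225, 2.216, 0.002]
ft_force: [0.3, 0.4, -0.2]
grip_width: 0.008
grip_force: 0.0
```

{"fn": "jog_arm", "kwargs": {
  "moves": [-0.008,-0.002,0.0,0,0,0,-1,-0.008,-0.002,0.01,0,0,0,-1,-0.008,-0.002,0.02,0,0,0,-1,-0.008,-0.002,0.03,0,0,0,-1,-0.008,-0.002,0.04,0,0,0,-1,-0.008,-0.002,0.05,0,0,0,-1,-0.008,-0.002,0.06,0,0,0,-1,-0.008,-0.002,0.06,0,0,0,-1]
}}

```text
time: 4.45
position: [0.5142, 0.0119, 0.0562]
tool_rot: [2.225, 2.217, -0.002]
ft_force: [-6.2, -0.4, 16.8]
grip_width: 0.003
grip_force: 8.6
```

The force rose to 17 N at z = 0.056, so the sleeve is at its stop. Lifting off and moving toward the plug.

{"fn": "jog_arm", "kwargs": {
  "moves": [0,0,-0.06,0,0,0,-1,0,0,-0.22,0,0,0,-1,0,0,-0.42,0,0,0,-1,-0.1,0,-0.54,0,0,0,1,-0.08,0,-0.55,0,0,0,1,-0.05,0,-0.55,0,0,0,1,-0.05,0,-0.55,0,0,0,1,-0.05,0,-0.55,0,0,0,1]
}}

```text
time: 5.45
position: [0.5135, -0.0025, 0.2185]
tool_rot: [-2.223, -2.218, 0.002]
ft_force: [0.2, 0.2, -0.1]
grip_width: 0.49
grip_force: 0.0
```

```bash
python3 - <<'E'
from h import *
s=ctrl.get_state(); w=ctrl.get_image('wrist'); print(s['time'],s['position'],s['qd'].round(2))
for z in (.068,.056): print(z,circ(w,(.5147,.048),z,.040,.056,s))
print('rim',circ(w,(.5147,.048),.07,.014,.026,s))
cv2.imwrite('pics/c1.png',cv2.resize(w['pixels'][60:200,190:340],(600,560),interpolation=2)[:,:,::-1])
E
```

```text
5.45 [ 0.51354022 -0.00252521  0.21845283] [ 0.01  0.    0.01 -0.01  0.    0.   -0.  ]
0.068 (array([0.5152, 0.0492, 0.0471]), 103, np.float64(0.0016))
0.056 (array([0.5145, 0.048 , 0.048 ]), 97, np.float64(0.0013))
rim (array([0.5145, 0.0486, 0.0228]), 104, np.float64(0.0003))
```

View pics/c1.png

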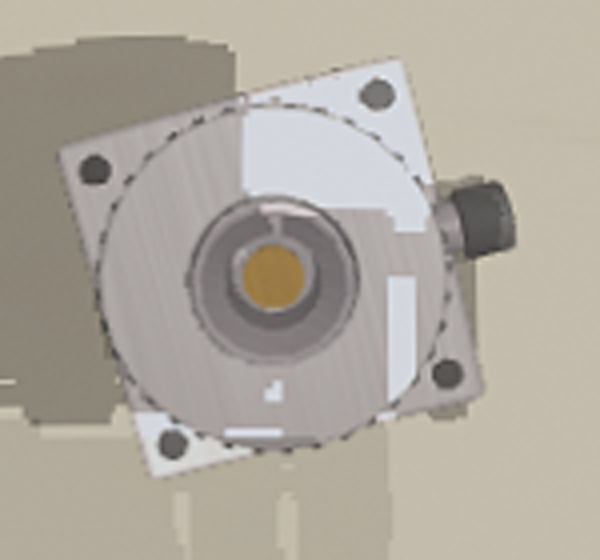

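The collar now fits a 48 mm radius at z = 0.056, so the sleeve is back, and the brass plunger is up in the bore. On to the blank plug.

{"fn": "jog_arm", "kwargs": {
  "moves": [-0.18,-0.01,0,0,0,0,1,-0.36,-0.02,0,0,0,0,1,-0.54,-0.03,0,0,0,0,1,-0.7,-0.04,0,0,0,0,1,-0.8,-0.05,0,0,0,0,1,-0.83,-0.05,0,0,0,0,1,-0.83,-0.05,0,0,0,0,1,-0.83,-0.05,0,0,0,0,1]
}}

```text
time: 6.5
position: [0.4988, -0.25, 0.2196]
tool_rot: [-2.222, -2.22, -0.001]
ft_force: [0.0, -0.1, 0.7]
grip_width: 0.999
grip_force: 0.0
```

```bash
python3 - <<'E'
from h import *
s,w=snap('wrist','pics/w3.png'); print(s['time'],s['position'],s['qd'].round(2),R.from_rotvec(s['tool_rot']).as_matrix().round(3),s['grip_width'])
c=(.4985,-.201)
k=circ(w,c,.084,.009,.018,s); print('knob top',k); print('knob again',circ(w,k[0][:2],.084,.009,.018,s)); print('flange',circ(w,k[0][:2],.046,.017,.025,s))
p=project(w,[[k[0][0],k[0][1],.084]],s)[0].astype(int); print(p)
v=w['pixels'].copy(); cv2.drawMarker(v,tuple(map(int,p)),(255,0,0),0,5)
cv2.imwrite('pics/c2.png',cv2.resize(v[max(p[1]-60,0):p[1]+100,p[0]-80:p[0]+80],(600,600),interpolation=2)[:,:,::-1])
E
```

```text
6.5 [ 0.49878973 -0.25003288  0.21958563] [-0.   -0.01  0.   -0.    0.   -0.    0.  ] [[ 0.001  1.     0.   ]
 [ 1.    -0.001  0.001]
 [ 0.001  0.    -1.   ]] 0.9989608082066681
knob top (array([ 0.4996, -0.2   ,  0.0133]), 77, np.float64(0.0021))
knob again (array([ 0.5034, -0.2   ,  0.0127]), 72, np.float64(0.0003))
flange (array([ 0.5033, -0.2004,  0.0205]), 64, np.float64(0.0004))
[257 131]
```

View pics/c2.png

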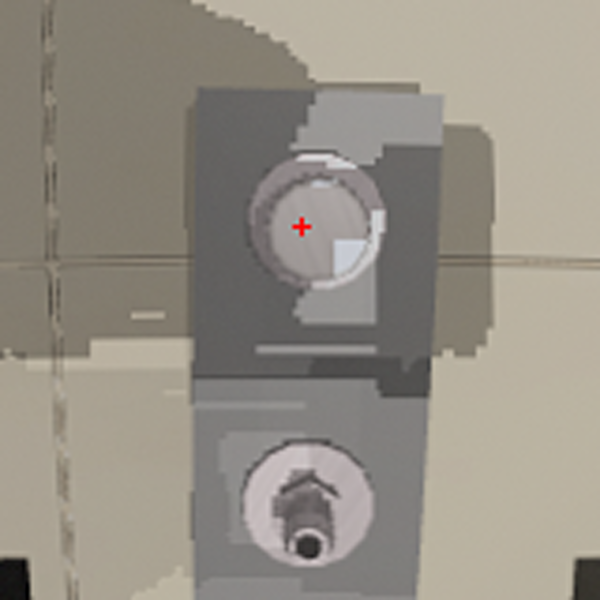

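The blank's knob and flange fits agree on (0.5034, -0.2002). The marker shows the earlier fit, which sits 4 mm left of the true centre. Next: over the knob, then down.

{"fn": "jog_arm", "kwargs": {
  "moves": [0.1,0.015,0,0,0,0,1,0.166,0.015,0.08,0,0,0,1,0.166,0.015,0.2,0,0,0,1,0.166,0.015,0.32,0,0,0,1,0.166,0.015,0.43,0,0,0,1,0.166,0.015,0.51,0,0,0,1,0.166,0.015,0.55,0,0,0,1,0.166,0.015,0.557,0,0,0,1]
}}

```text
time: 7.55
position: [0.5029, -0.2016, 0.0523]
tool_rot: [-2.224, -2.218, 0.0]
ft_force: [0.0, 0.3, -0.5]
grip_width: 0.998
grip_force: 0.0
```

```bash
python3 - <<'E'
from h import *
s=ctrl.get_state();print(s['position'],s['ft_force'])
E
```

```text
[ 0.50287543 -0.20163866  0.05226133] [ 0.03677608  0.34343033 -0.46448852]
```

{"fn": "jog_arm", "kwargs": {
  "moves": [0.005,0.002,0,0,0,0,-0.2,0.005,0.002,0,0,0,0,-0.6,0.005,0.002,0,0,0,0,-1,0.005,0.002,0,0,0,0,-1,0.005,0.002,0,0,0,0,-1,0.005,0.002,0,0,0,0,-1,0.005,0.002,0,0,0,0,-1,0.005,0.002,0,0,0,0,-1],
  "newtons": 35
}}

```text
time: 8.55
position: [0.5035, -0.2009, 0.0524]
tool_rot: [2.226, 2.217, -0.0]
ft_force: [-0.6, 1.0, 0.4]
grip_width: 0.313
grip_force: 35.0
```

The grip holds at 27 mm. Lifting straight up.

{"fn": "jog_arm", "kwargs": {
  "moves": [0,0,-0.05,0,0,0,-1,0,0,-0.13,0,0,0,-1,0,0,-0.23,0,0,0,-1,0,0,-0.31,0,0,0,-1,0.1,0.004,-0.333,0,0,0,-1,0.24,0.01,-0.333,0,0,0,-1,0.38,0.015,-0.333,0,0,0,-1,0.5,0.02,-0.333,0,0,0,-1]
}}

```text
time: 9.55
position: [0.5102, -0.0491, 0.1534]
tool_rot: [2.224, 2.217, 0.001]
ft_force: [0.4, -0.4, -1.6]
grip_width: 0.306
grip_force: 35.0
```

{"fn": "jog_arm", "kwargs": {
  "moves": [0.1,0.004,0,0,0,0,-1,0.2,0.008,0,0,0,0,-1,0.28,0.014,0,0,0,0,-1,0.325,0.014,0,0,0,0,-1,0.325,0.014,0,0,0,0,-1,0.325,0.014,0,0,0,0,-1,0.325,0.014,0,0,0,0,-1,0.325,0.014,0,0,0,0,-1]
}}

```text
time: 10.55
position: [0.5147, 0.0458, 0.1523]
tool_rot: [2.227, 2.216, -0.0]
ft_force: [-0.4, -0.0, -2.4]
grip_width: 0.312
grip_force: 35.0
```

```bash
python3 - <<'E'
from h import *
s,w=snap('wrist','pics/w4.png'); print(s['position'],s['tool_rot'],s['ft_force'],s['grip_width'])
cv2.imwrite('pics/c3.png',cv2.resize(w['pixels'][130:330,160:360],(600,600),interpolation=2)[:,:,::-1])
E
```

```text
[0.51467462 0.0458078  0.15226639] [ 2.22718219e+00  2.21558368e+00 -4.34057205e-04] [-0.38200691 -0.00344148 -2.37920742] 0.311859839613802
```

View pics/c3.png

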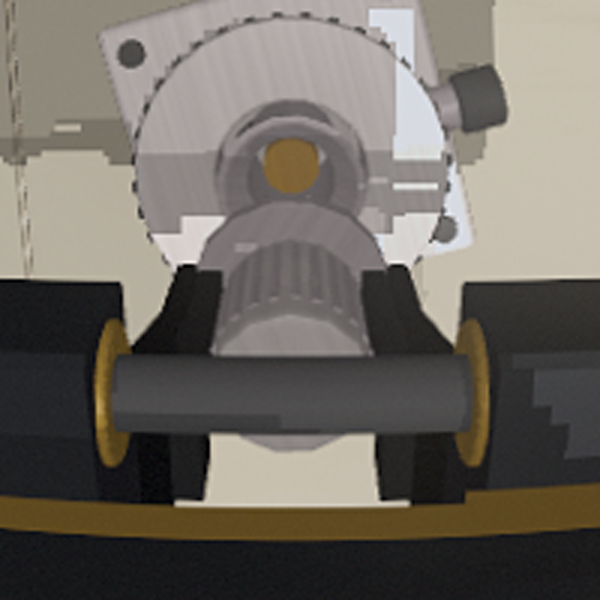

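The plug hangs straight, centred in column over the bore (about 291). The collar is still down. Shifting 2 mm in y and lowering the nose into the bore.

{"fn": "jog_arm", "kwargs": {
  "moves": [0.007,0,0.0,0,0,0,-1,0.007,0,0.04,0,0,0,-1,0.007,0,0.08,0,0,0,-1,0.007,0,0.11,0,0,0,-1,0.007,0,0.13,0,0,0,-1,0.007,0,0.15,0,0,0,-1,0.007,0,0.17,0,0,0,-1,0.007,0,0.17,0,0,0,-1]
}}

```text
time: 11.6
position: [0.5144, 0.0486, 0.1009]
tool_rot: [-2.225, -2.217, 0.001]
ft_force: [-0.8, 0.3, -1.4]
grip_width: 0.312
grip_force: 35.0
```

{"fn": "jog_arm", "kwargs": {
  "moves": [-0.001,0,0.01,0,0,0,-1,-0.001,0,0.02,0,0,0,-1,-0.001,0,0.03,0,0,0,-1,-0.001,0,0.04,0,0,0,-1,-0.001,0,0.048,0,0,0,-1,-0.001,0,0.054,0,0,0,-1,-0.001,0,0.06,0,0,0,-1,-0.001,0,0.062,0,0,0,-1]
}}

```text
time: 12.6
position: [0.5145, 0.0483, 0.0824]
tool_rot: [-2.226, -2.217, 0.0]
ft_force: [0.2, -0.5, 0.5]
grip_width: 0.308
grip_force: 35.0
```

{"fn": "jog_arm", "kwargs": {
  "moves": [0,0,0.003,0,0,0,-1,0,0,0.006,0,0,0,-1,0,0,0.008,0,0,0,-1,0,0,0.01,0,0,0,-1,0,0,0.01,0,0,0,-1,0,0,0.01,0,0,0,-1,0,0,0.01,0,0,0,-1,0,0,0.01,0,0,0,-1]
}}

```text
time: 13.6
position: [0.5147, 0.0482, 0.0822]
tool_rot: [2.225, 2.216, -0.002]
ft_force: [-8.2, -0.8, 17.5]
grip_width: 0.314
grip_force: 35.0
```

```bash
python3 - <<'E'
from h import *
s,w=snap('wrist','pics/w5.png'); print(s['position'],s['ft_force'])
d=ctrl.get_image('side'); o=np.zeros((450,800,3),np.uint8)
o[:,:400]=cv2.resize(w['pixels'][130:330,170:348],(400,450),interpolation=2); o[:,400:]=cv2.resize(d['pixels'][185:275,168:248],(400,450),interpolation=2)
cv2.imwrite('pics/c4.png',o[:,:,::-1])
for z in (.056,.068): print(z,circ(w,(.5147,.0482),z,.042,.054,s))
E
```

```text
[0.5146688  0.04820302 0.08216329] [-8.22796161 -0.7891864  17.51121105]
0.056 (array([0.515, 0.047, 0.048]), 85, np.float64(0.0016))
0.068 (array([0.5148, 0.0482, 0.0473]), 88, np.float64(0.0007))
```

View pics/c4.png

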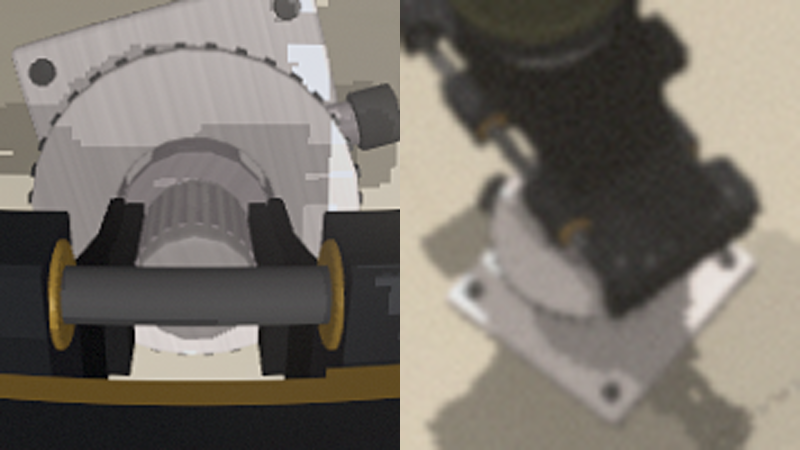

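There is a hard stop at exactly the predicted home height (17 N), and the collar edge now fits the z = 0.068 plane, so the sleeve looks up. I'll release, lift and check.

{"fn": "jog_arm", "kwargs": {
  "moves": [0,0,-0.009,0,0,0,-1,0,0,-0.009,0,0,0,0.2,0,0,-0.009,0,0,0,1,0,0,-0.009,0,0,0,1,0,0,-0.009,0,0,0,1,0,0,-0.06,0,0,0,1,0,0,-0.2,0,0,0,1,0,0,-0.35,0,0,0,1]
}}

```text
time: 14.7
position: [0.5145, 0.0486, 0.1866]
tool_rot: [-2.225, -2.217, -0.0]
ft_force: [1.6, -1.0, 0.7]
grip_width: 0.974
grip_force: 0.0
```

{"fn": "jog_arm", "kwargs": {
  "moves": [-0.05,0,-0.12,0,0,0,1,-0.1,0,-0.12,0,0,0,1,-0.17,0,-0.12,0,0,0,1,-0.17,0,-0.12,0,0,0,1,-0.17,0,-0.12,0,0,0,1,-0.17,0,-0.12,0,0,0,1,-0.17,0,-0.12,0,0,0,1,-0.17,0,-0.12,0,0,0,1]
}}

```text
time: 15.7
position: [0.5145, -0.0022, 0.2207]
tool_rot: [-2.225, -2.218, 0.0]
ft_force: [0.2, 0.6, -0.6]
grip_width: 0.999
grip_force: 0.0
```

```bash
python3 - <<'E'
from h import *
s=ctrl.get_state(); w=ctrl.get_image('wrist'); print(s['time'],s['position'],s['ft_force'],s['grip_width'])
c=(.5147,.0482)
for z in (.056,.068): print(z,circ(w,c,z,.042,.054,s))
for z in (.108,.114,.120,.132): print('knob',z,circ(w,c,z,.009,.018,s))
p=project(w,[[*c,.07]],s)[0].astype(int)
cv2.imwrite('pics/c5.png',cv2.resize(w['pixels'][max(0,p[1]-80):p[1]+80,p[0]-80:p[0]+80],(600,600),interpolation=2)[:,:,::-1])
E
```

```text
15.7 [ 0.51445331 -0.00218539  0.22068584] [ 0.17802861  0.58894606 -0.59215265] 0.999216457716584
0.056 (array([0.5145, 0.0473, 0.0492]), 91, np.float64(0.0008))
0.068 (array([0.5147, 0.0483, 0.0477]), 97, np.float64(0.0011))
knob 0.108 (array([0.5159, 0.048 , 0.0138]), 84, np.float64(0.0004))
knob 0.114 (array([0.5161, 0.0466, 0.0148]), 80, np.float64(0.0008))
knob 0.12 (array([0.5158, 0.0466, 0.015 ]), 88, np.float64(0.0006))
knob 0.132 (array([0.5156, 0.0476, 0.0145]), 92, np.float64(0.0006))
```

View pics/c5.png

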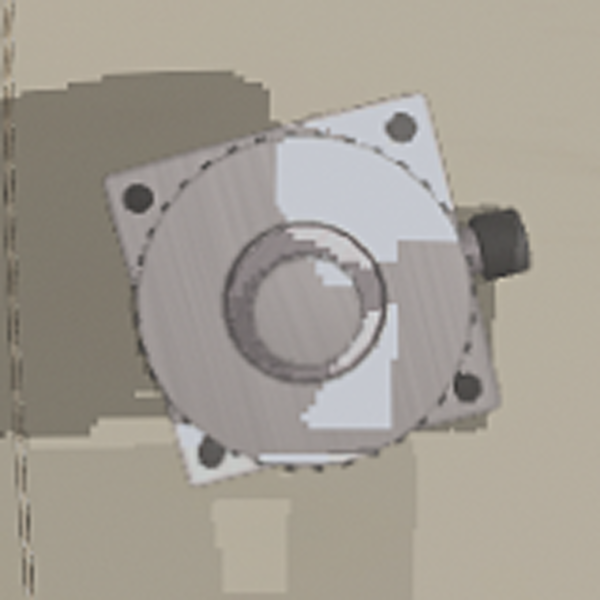

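The plug stands upright with its flange on the rim. The collar fits its true 48 mm radius at z = 0.068 and comes out too large at 0.056, so the sleeve is up. Nothing is touching the arm, so I'm handing in.

```bash
python3 -c "
from bench import ctrl
print(ctrl.close_job())"
```

```text
the job is handed in; nothing more can be done
None
```

I pressed the sleeve back, pushed the blanking plug home and handed the job in at about 16 s; the last wrist view shows the sleeve up and the plug seated, the hose-tail plug was left in the stand, and no verdict was returned.

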